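Complete the bottle row on the settling stand, then wedge up its front edge and hold it

ROBOT

A 6-joint arm with a two-finger parallel gripper is mounted at the origin on the work surface; the furniture and walls round the work are solid. World frame = base frame: x ahead of the robot, y to its left, z up, the work surface at z = 0. Lengths are in m, angles in rad, forces in N, time in s.
With the tool pointing down it reaches from about 0.3 to 0.775 m from the base axis. Payload 14.6 kg.
Tool frame: the origin (TCP) lies at the very end of the fingers, on their centre line; the grasp point (between the pads) lies 19 mm behind it; z points along the fingers, y is the line along which they close (so a half turn about z gives the same grasp; the last joint's range is limited). The gripper opens to 94 mm and grips with 3 to 60 N. Pads are 16 mm wide; open, the fingers measure 119 mm over their backs; the gripper's body (75 mm by 177 mm) begins 78 mm behind the grasp point.
Start: joints at [1.086, 0.3, 1.521, -0, 1.321, -0.067], TCP at [0.223, 0.503, 0.205] pointing down, gripper open.
Joint ranges: [-3.03, 3.03], [-0.79, 2.21], [0.23, 2.52], [-1.04, 4.18], [0, 3.07], [-2.55, 2.55]. Speed limits (rad/s): [2.22, 2.22, 2.57, 3.14, 3.14, 3.14].

INTERFACE

Orientations are given as [roll, pitch, yaw] about the fixed x, y, z axes, in that order (R = Rz(yaw) Ry(pitch) Rx(roll)).
In Python, from station import ctrl gives the robot as it stands.
- The arm moves only by the tool move_arm, never from a script. Its argument "increments" is a list of rows, each a list of 7 numbers: the opening, from 0 (shut) to 1 (fully open), then the shift along the tool's x, y, z in units of 50 mm (1.0 is 50 mm), then the turn, a rotation vector about the tool's x, y, z in rad. In form: [[claw, tx, ty, tz, rx, ry, rz], ...]. A call has 1 to 20 rows; each row shifts and turns the commanded pose from where the row before left it, along the tool's axes as they then stand; what a row does not reach is not made up. A row lasts 1/10 s, in which the tool goes at most 50 mm and 8.59 degrees, less where a joint would pass 70% of its speed; a pose out of reach is approached as far as the arm can. A call is refused whole if a number of a shift passes 1 or a number of a turn 0.15, either way. A call with a gripper value outside its range is refused whole. The fingers move at their own pace and stop on an object; "force" is the grip in N (left out, the last holds). Time passes only in rows, so rows that do not move let the fingers close. It gives the time, the measured TCP pose, the force, the opening and the grip force at its end, in the units of the state.
- ctrl.get_obs(): the state, without advancing time (a new reading comes with each control period).
- ctrl.camera(name): name is "scene" or "side" or "wrist"; returns a dict with "color" (384x512x3 uint8, blue, green, red), "K" (3x3 intrinsics, pixels), "distortion" ([k1, k2, p1, p2, k3] as OpenCV has them; the pictures are not rectified), "pose" (4x4, takes a point from camera to world coordinates); the wrist camera has in their place "tool_from_camera" (4x4, takes a point from camera to tool coordinates, whose origin is the TCP and whose axes are the flange's). Camera axes: x right, y down, z forward; pixel columns grow to the right and rows downward; lengths in m; the calibration is good to about 2 mm. A picture is of the moment at which its call begins: read the wrist's pose just before it. There is no depth.
- ctrl.hand_in(): hands the job in; it is judged then, once.
Trained networks look in a picture, given as the dict that the camera call returned (one of the last four; its "shot" number tells which), for a name from the list of things; names that differ only in an ending like _2 or _b are one class to them, and where a whole thing is asked for, a point or a joint stands for the part that bears it (a point fixed in the world has none). Each returns a list of dicts, best first, with "conf" (0 to 1); they miss things now and then, are a little off and sometimes report something else, mostly with a low value. They report only what shows in the picture. A call takes as long as a camera call.
- ctrl.cut_out(name, picture): "mask" (384x512 bool, what is visible of it) and "centre" ([row, column] in pixels, amid what is visible of it).
The state is a dict: "time_s": time; "qpos": joint angles; "joint_vel": joint speeds; "tau": joint torques, N m; "ee_pos": TCP position; "eef_rot": TCP orientation; "force": force on the tool from outside, world axes, zero at the start; "moment": the same for the moment, N m; "grip_width": finger opening in m; "grip_force": force on a finger pad.
Only numpy, scipy, OpenCV 4.12 (cv2) and the standard library are available. Lean on these libraries where they do the work, as an engineer would, in place of code of your own. Each camera call takes 0.05 s, during which the arm holds its last target. There are 200 camera calls.

TASK

Stand the loose small pale bottle with the blue cap, twin of the two already on the stand's board, upright on the one empty ring of that board, so that the three bottles make a neat side-by-side row, and let go of it. Then take the orange wedge by its tab, keep it flat on the worktop and push its thin end in under the middle of the board's front edge until that edge has just lifted off its rests, by about 3 mm (not less than 1.5 and not more than 6). Finish still gripping the wedge in place, with only the wedge holding the edge up, the bottles standing where they belong and the other things on the worktop left alone.

Things in the scene. Friction and masses are not known exactly. Their poses are not given: they have to be found in the camera images.
- stand: Settling stand fixed to the worktop: low frame with an aluminium board, 170 (x) x 260 (y) x 8 mm, top 18 mm up when down. Origin on the worktop under the board's centre; +x to the hinged far edge, -x to the free front edge facing the robot. Three blue rings, 77 mm across, at x = +20, y = -80, 0, +80 mm. Below, the middle 200 mm of the width is open from the front, 150 mm deep.
- board (a joint): Board hinge along the far edge, rad: 0 when the front edge lies on its rests, grows as the front edge rises. The front edge is 170 mm from the hinge, so 0.0176 rad is 3 mm of lift. It falls shut by its own weight; lifting the edge with the three bottles on it takes about 4 N.
- lip (a point): Middle of the board's front edge, on its underside (10 mm above the worktop when down; marked by a small yellow patch on the board's top). Axes as the board: +x points from the edge to the hinge, y runs along the edge.
- free_place (a point): Centre of the empty ring, on the board's top (18 mm above the worktop). Which of the three rings is empty changes.
- bottle_3_mid (a point): Loose bottle standing on the worktop: pale, 56 mm in diameter, 112 mm high, 160 g, blue screw cap 32 mm in diameter from 99 to 112 mm up. Point at its centre, 56 mm above its foot.
- bottle_1_mid (a point): One of two identical bottles that already stand on rings of the board. Point at its centre, 56 mm above its foot.
- bottle_2_mid (a point): The other bottle already standing on the board. Point at its centre, 56 mm above its foot.
- wedge_grip (a point): Orange wedge lying flat on the worktop, 107 x 38 mm, 150 g. Point in the middle of its upright tab, 42 mm above its underside. The tab is 28 mm long (x), 18 mm thick (y: pinch it across y), from 20 to 62 mm up. +x points to the thin end, 91 mm ahead of this point. The heel round the tab is 20 mm high and ends 16 mm behind this point.
- wedge_tip (a point): Middle of the wedge's thin end, on its underside; axes as the wedge. Here it is 5 mm thick; its top rises evenly, 1 in 5, over 75 mm to 20 mm. The slope first meets the lowered board when the thin end is 25 mm past the front edge; each further 5 mm lifts the edge 1 mm, so 40 mm past it gives 3 mm.
- grey_bottle (a point): Top of a big silver-grey bottle with a blue cap, 75 mm across and 200 mm tall, fixed, in the way between the right side and the stand: carry things over or round it. An amber one of the same size stands 130 mm from it, nearer to the robot and to the right.
- timer: Loose count-down timer, 70 x 64 x 19 mm, bystander. Origin at the centre of its underside.
- tape: Loose roll of green tape, 95 mm across, 19 mm high, bystander. Origin at the centre of its underside.

How it is judged:
On the way:
1. the loose bottle stands upright on the empty ring, let go, with the board still down (horizontal distance between bottle_3_mid and free_place below 0.014 m and angle between bottle_3_mid's own z axis and vertical below 0.1 rad and height (world z) of bottle_3_mid between 0.066 and 0.09 m and contact force between each of the arm, the fingers and bottle_3 below 0.2 N and value of joint board below 0.004 rad), for 0.2 s.
At the end, for the whole second after the job is handed in: Front edge lifted 1.3 to 6.3 mm (joint 0.0076 to 0.037 rad) by the gripped wedge alone, wedge flat on the worktop, tab within 45 mm of the edge's middle; the third bottle upright, free of the arm, within 14 mm of its ring's centre; the others unmoved (value of joint board between 0.0076 and 0.037 rad and contact force between wedge and stand above 0.5 N and contact force between the fingers and wedge above 2 N and contact force between each of the arm, the fingers and stand below 0.3 N and angle between wedge_grip's own z axis and vertical below 0.12 rad and height (world z) of wedge_grip below 0.049 m and y of wedge_grip in the frame of lip between -0.045 and 0.045 m and linear speed of bottle_3 below 0.02 m/s and horizontal distance between bottle_3_mid and free_place below 0.014 m and angle between bottle_3_mid's own z axis and vertical below 0.1 rad and height (world z) of bottle_3_mid between 0.066 and 0.09 m and contact force between each of the arm, the fingers and bottle_3 below 0.2 N); the arm keeps its last pose, push and grip.
It fails at once if a bottle already in the row is shifted more than 15 mm or tipped (distance of any of bottle_1_mid, bottle_2_mid from where it was at the start of the episode above 0.015 m or angle between any of bottle_1_mid, bottle_2_mid's own z axis and vertical above 0.2 rad).
It fails at once if the timer or the tape roll is moved more than 20 mm (distance of any of timer, tape from where it was at the start of the episode above 0.02 m).
It also fails if it takes over 58 s, if anything falls off the work surface, if the arm or the gripper's body presses on something with over 40 N, if the wrist force passes 120 N, or if a joint passes its speed limit or range.

## Working session

There is one attempt and no reset: what is moved stays moved. The work goes in short steps, Python scripts to look and compute and a tool call to move; the robot and the scene stay as the last step left them, time stands still between calls to the robot, and variables do not carry over. Pictures are saved under pics/ and viewed, at most 10 in all, crops included, and the job is handed in when it is done.

Besides the shell and the picture viewer there is one more tool, called as a command line: name --pt "numbers of a row" for each row, then --argument value for the rest. move_arm: Moves the arm, as the interface text tells. Its arguments: {"type":"object","properties":{"increments":{"type":"array","items":{"type":"array","items":{"type":"number"}}},"force":{"type":"number"}},"required":["increments"]}

```bash
mkdir -p pics; cat > h.py <<'E'
import numpy as np, cv2
from station import ctrl
from scipy.spatial.transform import Rotation as R
def ray(p,uv,T=None):
    T=p["pose"] if T is None else T
    T=np.array(T)
    q=cv2.undistortPoints(np.array([[uv]],float),np.array(p["K"]),np.array(p["distortion"]))[0,0]
    d=T[:3,:3]@np.array([q[0],q[1],1]); return T[:3,3],d/np.linalg.norm(d)
def onz(o,d,z): return o+d*(z-o[2])/d[2]
def tri(rs):
    A=np.zeros((3,3));b=np.zeros(3)
    for o,d in rs:
        P=np.eye(3)-np.outer(d,d);A+=P;b+=P@o
    x=np.linalg.solve(A,b); return x,[np.linalg.norm((np.eye(3)-np.outer(d,d))@(x-o)) for o,d in rs]
def proj(p,X,T=None):
    T=np.array(p["pose"] if T is None else T); Ti=np.linalg.inv(T)
    r,_=cv2.Rodrigues(Ti[:3,:3]); return cv2.projectPoints(np.array(X,float).reshape(-1,1,3),r,Ti[:3,3],np.array(p["K"]),np.array(p["distortion"]))[0].reshape(-1,2)
def wristT(p,o):
    T=np.eye(4);T[:3,:3]=R.from_euler('xyz',o["eef_rot"]).as_matrix();T[:3,3]=o["ee_pos"]; return T@np.array(p["tool_from_camera"])
E
python3 - <<'E'
from h import *
print(ctrl.get_obs())
a=ctrl.camera("scene");b=ctrl.camera("side")
for n,p in (("scene",a),("side",b)):
    cv2.imwrite(f"pics/{n}0.png",p["color"]); print(n,np.round(p["pose"],2).tolist())
    for k in ["bottle_3_mid","wedge_grip","stand","timer","tape","grey_bottle"]:
        for r in ctrl.cut_out(k,p)[:4]:
            v,u=np.nonzero(r["mask"]); print(n,k,round(r["conf"],2),np.round(r["centre"]),[u.min(),u.max(),v.min(),v.max()])
E
```

```text
{'time_s': 0.0, 'qpos': array([ 1.08637003e+00,  3.00471727e-01,  1.52160723e+00, -2.87182187e-05,
        1.32066421e+00, -6.66029775e-02]), 'joint_vel': array([ 0.00011878, -0.00037582, -0.00026631, -0.00084947, -0.00095074,
       -0.00186337]), 'tau': array([-2.42972907e-03, -5.31793892e+01, -3.52745891e+01,  7.08580320e-02,
        2.42775731e-02, -8.43403086e-05]), 'ee_pos': array([0.22306197, 0.50244593, 0.20487492]), 'eef_rot': array([-3.14044284e+00, -4.88162280e-05,  2.72377643e+00]), 'force': array([0.25481204, 0.11619643, 0.3825988 ]), 'moment': array([ 0.00273877,  0.01380948, -0.00701373]), 'grip_force': 0.0, 'grip_width': 0.09379897758083255}
scene [[0.46, 0.73, -0.5, 1.01], [0.89, -0.38, 0.27, -0.18], [0.01, -0.57, -0.82, 0.94], [0.0, 0.0, 0.0, 1.0]]
scene wedge_grip 0.94 [153. 288.] [np.int64(277), np.int64(301), np.int64(138), np.int64(171)]
scene stand 0.75 [226. 308.] [np.int64(243), np.int64(355), np.int64(189), np.int64(258)]
scene timer 0.75 [217. 159.] [np.int64(148), np.int64(169), np.int64(202), np.int64(233)]
scene timer 0.74 [261. 183.] [np.int64(171), np.int64(202), np.int64(247), np.int64(276)]
scene timer 0.66 [226. 308.] [np.int64(244), np.int64(354), np.int64(190), np.int64(256)]
scene timer 0.18 [157. 287.] [np.int64(277), np.int64(302), np.int64(138), np.int64(172)]
scene tape 0.76 [301. 196.] [np.int64(180), np.int64(217), np.int64(283), np.int64(324)]Traceback (most recent call last):
  File "<stdin>", line 7, in <module>
ValueError: it knows: board, bottle_1_mid, bottle_2_mid, bottle_3_mid, free_place, lip, stand, tape, timer, wedge_grip, wedge_tip
```

```bash
python3 - <<'E'
from h import *
b=ctrl.camera("side")
cv2.imwrite(f"pics/side0.png",b["color"]);print(np.round(b["pose"],2).tolist())
for k in ["bottle_3_mid","wedge_grip","stand","timer","tape"]:
        for r in ctrl.cut_out(k,b)[:4]:
            v,u=np.nonzero(r["mask"]); print(k,round(r["conf"],2),np.round(r["centre"]),[u.min(),u.max(),v.min(),v.max()])
a=cv2.imread("pics/scene0.png")
cv2.imwrite("pics/both.png",np.hstack([cv2.resize(a[100:340,130:400],(400,356)),cv2.resize(b["color"],(400,300)).copy() if 0 else cv2.copyMakeBorder(cv2.resize(b["color"],(400,300)),0,56,0,0,0)]))
E
```

```text
[[-0.61, 0.5, -0.62, 1.13], [0.79, 0.38, -0.48, 0.55], [-0.0, -0.78, -0.63, 0.73], [0.0, 0.0, 0.0, 1.0]]
bottle_3_mid 0.73 [160. 210.] [np.int64(199), np.int64(218), np.int64(143), np.int64(180)]
bottle_3_mid 0.25 [271. 279.] [np.int64(212), np.int64(330), np.int64(216), np.int64(324)]
stand 0.59 [273. 279.] [np.int64(212), np.int64(329), np.int64(217), np.int64(324)]
stand 0.33 [160. 205.] [np.int64(199), np.int64(218), np.int64(143), np.int64(180)]
timer 0.82 [200. 185.] [np.int64(170), np.int64(195), np.int64(190), np.int64(209)]
tape 0.53 [271. 278.] [np.int64(214), np.int64(329), np.int64(218), np.int64(314)]
```

View pics/scene0.png

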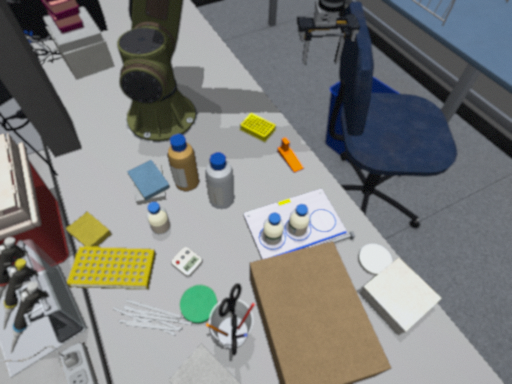

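View pics/side0.png

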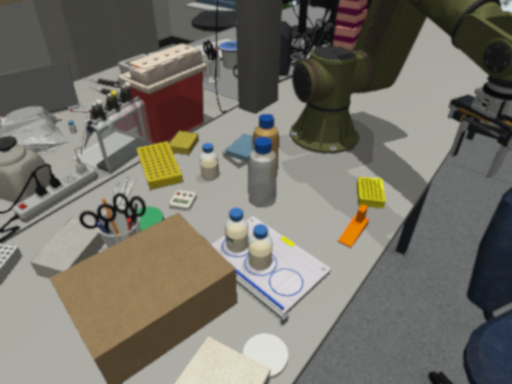

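The scene view shows the loose bottle at (158,217), the wedge at (289,155), row bottles at (273,228) and (299,217), the empty ring at (322,220) and the lip patch at (284,202). In the side view these are at (209,161), (354,227), (236,230), (260,247), (286,281) and (288,241).

```bash
python3 - <<'E'
from h import *
a=ctrl.camera("scene");b=ctrl.camera("side")
P={"b3mid":((158.5,217.5),(208.5,161.5)),"b3cap":((154,207),(208,148)),"tabtop":((284,141),(362,210)),"wtip":((297,170),(347,243)),"ring":((322.5,220),(286,281)),"patch":((284,202),(288,241)),"bA":((273,228),(236,230)),"bB":((299,218),(260,248)),"grey":((217,159),(263,145)),"amber":((178,141),(267,121)),"timer":((186,262),(182,199)),"tape":((199,303),(151,217)),"frontR?":((244,212),None),"frontL?":((314,193),(328,269))}
for k,(u,v) in P.items():
    if v is None: print(k,np.round(onz(*ray(a,u),.018),3));continue
    x,e=tri([ray(a,u),ray(b,v)]);print(k,x.round(3),np.round(e,3), onz(*ray(a,u),.018).round(3),onz(*ray(b,v),.018).round(3))
for k in ["wedge_grip","wedge_tip","free_place","lip","bottle_3_mid"]:
  for n,p in (("a",a),("b",b)):
    for r in ctrl.cut_out(k,p)[:3]: print(k,n,round(r["conf"],2),np.round(r["centre"]))
E
```

```text
b3mid [ 0.437 -0.157  0.052] [0. 0.] [ 0.416 -0.157  0.018] [ 0.402 -0.193  0.018]
b3cap [ 0.432 -0.158  0.099] [0.001 0.001] [ 0.375 -0.156  0.018] [ 0.345 -0.248  0.018]
tabtop [0.347 0.309 0.046] [0.002 0.002] [0.324 0.326 0.018] [0.318 0.3   0.018]
wtip [ 0.432  0.315 -0.01 ] [0.003 0.003] [0.452 0.299 0.018] [0.455 0.324 0.018]
ring [0.644 0.268 0.017] [0. 0.] [0.644 0.267 0.018] [0.644 0.268 0.018]
patch [0.536 0.201 0.014] [0.001 0.001] [0.538 0.199 0.018] [0.538 0.203 0.018]
bA [0.624 0.108 0.068] [0.001 0.001] [0.601 0.125 0.018] [0.587 0.075 0.018]
bB [0.632 0.187 0.066] [0.003 0.003] [0.607 0.209 0.018] [0.6   0.161 0.018]
grey [0.424 0.04  0.183] [0.003 0.003] [0.292 0.088 0.018] [ 0.217 -0.113  0.018]
amber [ 0.313 -0.029  0.181] [0.002 0.002] [0.159 0.004 0.018] [ 0.073 -0.2    0.018]
timer [ 0.577 -0.137  0.006] [0.001 0.001] [ 0.583 -0.137  0.018] [ 0.585 -0.126  0.018]
tape [ 0.691 -0.147  0.008] [0.007 0.007] [ 0.702 -0.15   0.018] [ 0.689 -0.138  0.018]
frontR? [0.514 0.075 0.018]
frontL? [ 0.534  0.316 -0.014] [0.003 0.003] [0.552 0.298 0.018] [0.556 0.327 0.018]
wedge_grip a 0.97 [156. 285.]
wedge_grip b 0.62 [226. 354.]
wedge_tip a 0.95 [156. 288.]
wedge_tip b 0.74 [227. 357.]
wedge_tip b 0.25 [160. 209.]
lip a 0.62 [221. 306.]
lip b 0.94 [271. 281.]
bottle_3_mid a 0.91 [219. 157.]
bottle_3_mid b 0.97 [161. 208.]
```

move_arm --pt "1 0 0 -0.24 0 0 0.1415" --pt "1 0 0 -0.24 0 0 0.1415" --pt "1 0 0 -0.24 0 0 0.1415" --pt "1 0 0 -0.24 0 0 0.1415" --pt "1 0 0 -0.24 0 0 0.1415" --pt "1 0 0 -0.24 0 0 0.1415" --pt "1 0 0 -0.24 0 0 0.1415" --pt "1 0 0 -0.24 0 0 0.1415" --pt "1 0 0 -0.24 0 0 0.1415"

```text
time_s: 2.15
ee_pos: [0.2231, 0.5026, 0.3139]
eef_rot: [-3.142, -0.0, 1.444]
force: [1.4, 0.2, -0.0]
grip_width: 0.0941
grip_force: 0.0
```

move_arm --pt "1 -0.787 0.364 0 0 0 0" --pt "1 -0.787 0.364 0 0 0 0" --pt "1 -0.787 0.364 0 0 0 0" --pt "1 -0.787 0.364 0 0 0 0" --pt "1 -0.787 0.364 0 0 0 0" --pt "1 -0.787 0.364 0 0 0 0" --pt "1 -0.787 0.364 0 0 0 0" --pt "1 -0.787 0.364 0 0 0 0" --pt "1 -0.787 0.364 0 0 0 0" --pt "1 -0.787 0.364 0 0 0 0" --pt "1 -0.787 0.364 0 0 0 0" --pt "1 -0.787 0.364 0 0 0 0" --pt "1 -0.787 0.364 0 0 0 0" --pt "1 -0.787 0.364 0 0 0 0" --pt "1 -0.787 0.364 0 0 0 0" --pt "1 -0.787 0.364 0 0 0 0" --pt "1 0 0 0 0 0 0" --pt "1 0 0 0 0 0 0"

```text
time_s: 3.95
ee_pos: [0.4364, -0.1577, 0.3131]
eef_rot: [-3.141, -0.0, 1.449]
force: [-0.1, -0.0, -0.1]
grip_width: 0.0943
grip_force: 0.0
```

```bash
python3 - <<'E'
from h import *
o=ctrl.get_obs();p=ctrl.camera("wrist");T=wristT(p,o)
print(o["time_s"],o["ee_pos"],o["eef_rot"]);print(np.round(p["tool_from_camera"],3))
cv2.imwrite("pics/w1.png",p["color"])
for r in ctrl.cut_out("bottle_3_mid",p)[:3]:
    v,u=np.nonzero(r["mask"]);print(r["conf"],r["centre"],u.min(),u.max(),v.min(),v.max())
print(proj(p,[[.436,-.157,.056],[.436,-.157,.112],[.436,-.157,0]],T))
E
```

```text
3.95 [ 0.43643484 -0.15768205  0.3131054 ] [-3.14080225e+00 -3.99667437e-04  1.44871476e+00]
[[ 0.    -0.963 -0.271  0.078]
 [ 1.     0.001 -0.001  0.   ]
 [ 0.001 -0.271  0.963 -0.179]
 [ 0.     0.     0.     1.   ]]
0.75 [165.8, 258.5] 240 274 143 182
[[257.53344988 162.47668097]
 [257.43061425 169.44896273]
 [257.61383127 157.02813669]]
```

View pics/w1.png

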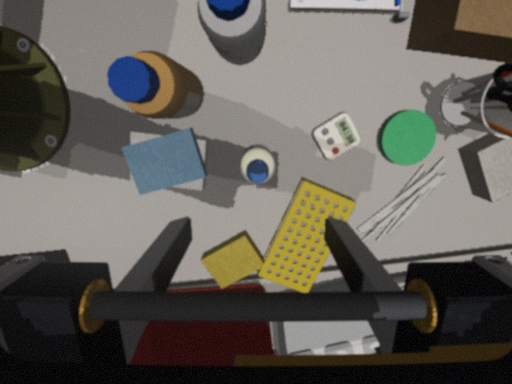

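The wrist picture shows the bottle's cap at (258,171), as predicted within about 2 mm; the finger sites on both sides are free. I descend and grip.

move_arm --pt "1 0 0 0.7 0 0 0" --pt "1 0 0 0.7 0 0 0" --pt "1 0 0 0.7 0 0 0" --pt "1 0 0 0.7 0 0 0" --pt "1 0 0 0.7 0 0 0" --pt "1 0 0 0.7 0 0 0" --pt "1 0 0 0.64 0 0 0" --pt "1 0 0 0.4 0 0 0" --pt "1 0 0 0.2 0 0 0" --pt "1 0 0 0 0 0 0" --pt "0 0 0 0 0 0 0" --pt "0 0 0 0 0 0 0" --pt "0 0 0 0 0 0 0" --pt "0 0 0 0 0 0 0" --pt "0 0 0 0 0 0 0" --pt "0 0 0 0 0 0 0" --pt "0 0 0 0 0 0 0" --pt "0 0 0 0 0 0 0" --force 15

```text
time_s: 5.85
ee_pos: [0.4366, -0.1574, 0.0416]
eef_rot: [3.142, 0.0, 1.45]
force: [-1.9, 0.3, 4.7]
grip_width: 0.0549
grip_force: 15.0
```

move_arm --pt "0 0 0 -0.3 0 0 0" --pt "0 0 0 -0.6 0 0 0" --pt "0 0 0 -0.7 0 0 0" --pt "0 0 0 -0.7 0 0 0" --pt "0 0 0 -0.8 0 0 0" --pt "0 0 0 -0.8 0 0 0" --pt "0 0 0 -0.8 0 0 0" --pt "0 0 0 -0.6 0 0 0" --pt "0 0 0 0 0 0 0"

```text
time_s: 6.75
ee_pos: [0.4374, -0.1577, 0.3099]
eef_rot: [3.136, 0.002, 1.45]
force: [0.6, 0.0, -2.1]
grip_width: 0.0551
grip_force: 15.0
```

move_arm --pt "0 0.3 0.1 0 0 0 0" --pt "0 0.6 0.2 0 0 0 0" --pt "0 0.65 0.22 0 0 0 0" --pt "0 0.65 0.22 0 0 0 0" --pt "0 0.65 0.22 0 0 0 0" --pt "0 0.65 0.22 0 0 0 0" --pt "0 0.65 0.22 0 0 0 0" --pt "0 0.65 0.22 0 0 0 0" --pt "0 0.65 0.22 0 0 0 0" --pt "0 0.65 0.22 0 0 0 0" --pt "0 0.65 0.22 0 0 0 0" --pt "0 0.65 0.22 0 0 0 0" --pt "0 0.65 0.22 0 0 0 0" --pt "0 0.6 0.21 0 0 0 0" --pt "0 0.6 0.21 0 0 0 0" --pt "0 0.35 0.17 0 0 0 0" --pt "0 0 0 0 0 0 0" --pt "0 0 0 0 0 0 0"

```text
time_s: 8.55
ee_pos: [0.6585, 0.2992, 0.3042]
eef_rot: [-3.139, 0.001, 1.451]
force: [0.1, -0.6, -1.6]
grip_width: 0.0551
grip_force: 15.0
```

```bash
python3 - <<'E'
from h import *
o=ctrl.get_obs();p=ctrl.camera("wrist");T=wristT(p,o)
print(o["time_s"],o["ee_pos"],o["eef_rot"],o["grip_width"])
im=p["color"].copy();cv2.imwrite("pics/w2.png",im)
th=np.linspace(0,2*np.pi,60)
for c in ((.644,.268),):
    X=np.c_[c[0]+.0385*np.cos(th),c[1]+.0385*np.sin(th),0*th+.018]
    for q in proj(p,X,T): cv2.circle(im,tuple(int(round(t)) for t in q),0,(0,0,255),-1)
print(proj(p,[[.644,.268,.018],[.536,.201,.018]],T))
cv2.imwrite("pics/w2b.png",cv2.resize(im,(780,585)))
E
```

```text
8.55 [0.65847527 0.29917205 0.30421483] [-3.13922307e+00  1.40397399e-03  1.45057253e+00] 0.05510489484750001
[[252.00173232 178.21937762]
 [197.73462242 220.70120448]]
```

View pics/w2b.png

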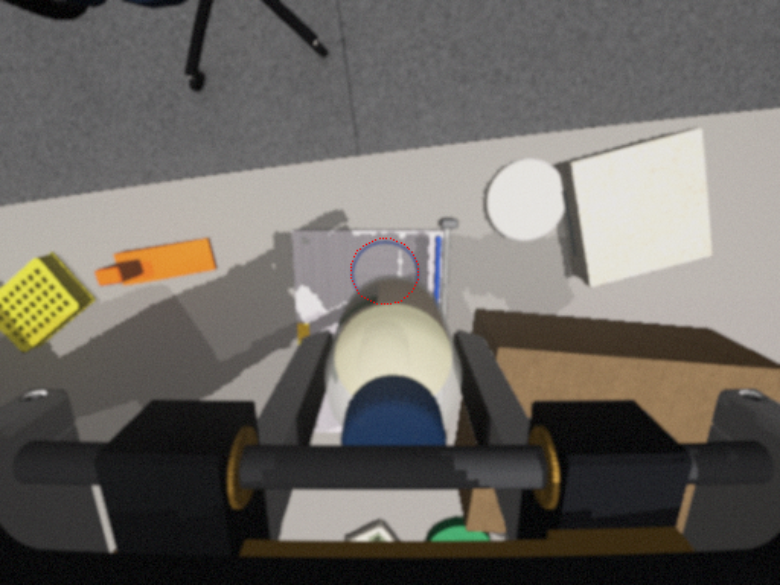

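The wrist picture shows the projected ring (red) on the real empty ring at (385,270). The wedge's thin end is at (213,254) and its heel at (98,277), and the brown box lies behind the hinge. I overshot by about 33 mm, so I'll correct that and check the box height and the wedge heading.

```bash
python3 - <<'E'
from h import *
o=ctrl.get_obs();p=ctrl.camera("wrist");T=wristT(p,o);a=ctrl.camera("scene");b=ctrl.camera("side")
x,e=tri([ray(a,(332,245)),ray(b,(235,270))]);print("box",x,e)
x,e=tri([ray(a,(251,263)),ray(b,(173,217))]);print("box",x,e)
s=512/780
m=[r for r in ctrl.cut_out("wedge_grip",p)][:2]
for r in m:
    v,u=np.nonzero(r["mask"]);print(r["conf"],r["centre"],u.min(),u.max(),v.min(),v.max())
tip=onz(*ray(p,(213*s,254*s),T),.004); heel=onz(*ray(p,(98*s,277*s),T),.018)
print("tip",tip,"heel",heel,"yaw",np.arctan2(*(tip-heel)[1::-1]),np.linalg.norm((tip-heel)[:2]))
c0=onz(*ray(p,(209*s,238*s),T),.004);c1=onz(*ray(p,(216*s,269*s),T),.004);print("end edge",c0,c1,np.arctan2(-(c0-c1)[0],(c0-c1)[1]))
E
```

```text
box [0.74869014 0.20554737 0.10734257] [np.float64(0.003316211272921133), np.float64(0.0033162112729211188)]
box [ 0.70982936 -0.00450345  0.11451523] [np.float64(0.006240022096309774), np.float64(0.006240022096309868)]
0.9 [176.1, 104.9] 63 141 157 186
tip [0.44713182 0.30917466 0.004     ] heel [0.31058999 0.30134421 0.018     ] yaw 0.05728561053284106 0.13676617337178593
end edge [0.44684855 0.32821933 0.004     ] [0.44648394 0.29108764 0.004     ] -0.009819032814085511
```

move_arm --pt "0 -0.33 -0.11 0 0 0 0" --pt "0 -0.32 -0.1 0 0 0 0" --pt "0 0 0 0.4 0 0 0" --pt "0 0 0 0.7 0 0 0" --pt "0 0 0 0.7 0 0 0" --pt "0 0 0 0.7 0 0 0" --pt "0 0 0 0.6 0 0 0" --pt "0 0 0 0.5 0 0 0" --pt "0 0 0 0.4 0 0 0" --pt "0 0 0 0.3 0 0 0" --pt "0 0 0 0.2 0 0 0" --pt "0 0 0 0 0 0 0" --pt "0 0 0 0 0 0 0" --pt "0 0 0 0 0 0 0"

```text
time_s: 10.2
ee_pos: [0.6447, 0.2685, 0.0827]
eef_rot: [3.14, -0.001, 1.45]
force: [0.1, 0.3, -2.3]
grip_width: 0.0553
grip_force: 15.0
```

move_arm --pt "0 0 0 0.15 0 0 0" --pt "0 0 0 0.13 0 0 0" --pt "0 0 0 0.1 0 0 0" --pt "0 0 0 0.05 0 0 0" --pt "0 0 0 0 0 0 0" --pt "0 0 0 0 0 0 0" --pt "0 0 0 0 0 0 0"

```text
time_s: 10.9
ee_pos: [0.6442, 0.2683, 0.0598]
eef_rot: [-3.142, 0.0, 1.45]
force: [0.6, -1.1, -1.2]
grip_width: 0.0554
grip_force: 15.0
```

```bash
python3 - <<'E'
from h import *
a=ctrl.camera("scene");b=ctrl.camera("side")
ia=cv2.resize(a["color"][170:270,230:370],(420,300));ib=cv2.resize(b["color"][195:335,200:340],(300,300))
cv2.imwrite("pics/place.png",np.hstack([ia,ib]))
E
```

```text
(no output)
```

View pics/place.png

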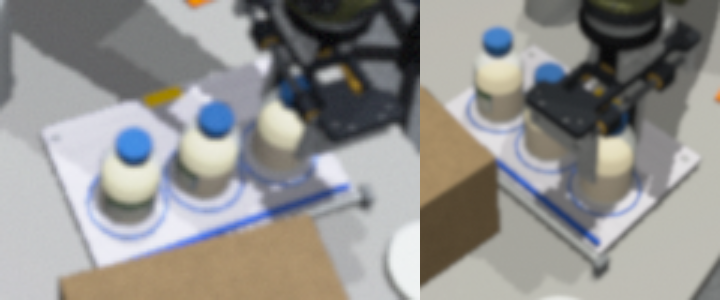

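The bottle is concentric with its ring in both views (left view at about (285,155), right view at about (605,185)) and just touching the board. Releasing now.

move_arm --pt "1 0 0 0 0 0 0" --pt "1 0 0 0 0 0 0" --pt "1 0 0 0 0 0 0" --pt "1 0 0 0 0 0 0" --pt "1 0 0 0 0 0 0" --pt "1 0 0 0 0 0 0" --pt "1 0 0 0 0 0 0" --pt "1 0 0 0 0 0 0" --pt "1 0 0 -0.2 0 0 0" --pt "1 0 0 -0.5 0 0 0" --pt "1 0 0 -0.7 0 0 0" --pt "1 0 0 -0.7 0 0 0" --pt "1 0 0 -0.7 0 0 0" --pt "1 0 0 -0.7 0 0 0" --pt "1 0 0 -0.3 0 0 0"

```text
time_s: 12.5
ee_pos: [0.6447, 0.2685, 0.2551]
eef_rot: [3.137, -0.003, 1.45]
force: [0.3, 0.6, 0.3]
grip_width: 0.0938
grip_force: 0.0
```

move_arm --pt "1 0 -0.4 0 0 0 0" --pt "1 0 -0.8 0 0 0 0" --pt "1 0 -0.8 0 0 0 0" --pt "1 0 -0.8 0 0 0 0" --pt "1 0 -0.8 0 0 0 0" --pt "1 0 -0.8 0 0 0 0" --pt "1 0 -0.8 0 0 0 0" --pt "1 0 -0.8 0 0 0 0"

```text
time_s: 13.3
ee_pos: [0.3448, 0.3042, 0.2508]
eef_rot: [3.141, -0.001, 1.45]
force: [-0.3, 0.7, 0.7]
grip_width: 0.0938
grip_force: 0.0
```

move_arm --pt "1 0 0 0 0 0 -0.141" --pt "1 0 0 0 0 0 -0.141" --pt "1 0 0 0 0 0 -0.141" --pt "1 0 0 0 0 0 -0.141" --pt "1 0 0 0 0 0 -0.141" --pt "1 0 0 0 0 0 -0.141" --pt "1 0 0 0 0 0 -0.141" --pt "1 0 0 0 0 0 -0.141" --pt "1 0 0 0 0 0 -0.141" --pt "1 0 0 0 0 0 -0.141" --pt "1 0 0 0 0 0 -0.141" --pt "1 0 0 0 0 0 -0.141" --pt "1 0 0 0 0 0 0" --pt "1 0 0 0 0 0 0"

```text
time_s: 14.7
ee_pos: [0.3464, 0.3043, 0.2504]
eef_rot: [3.141, 0.001, 3.138]
force: [0.3, -0.1, -0.1]
grip_width: 0.0936
grip_force: 0.0
```

```bash
python3 - <<'E'
from h import *
o=ctrl.get_obs();p=ctrl.camera("wrist");T=wristT(p,o)
print(o["time_s"],o["ee_pos"],o["eef_rot"]);np.save("T3.npy",T)
im=p["color"].copy();cv2.imwrite("pics/w3.png",im)
for r in ctrl.cut_out("wedge_grip",p)[:2]:
    v,u=np.nonzero(r["mask"]);print(r["conf"],r["centre"],u.min(),u.max(),v.min(),v.max())
cv2.imwrite("pics/w3b.png",cv2.resize(im,(780,585)))
E
```

```text
14.7 [0.34640939 0.30432787 0.25043865] [3.14118448e+00 5.22630659e-04 3.13803291e+00]
0.9 [191.9, 264.5] 249 274 159 223
```

View pics/w3b.png

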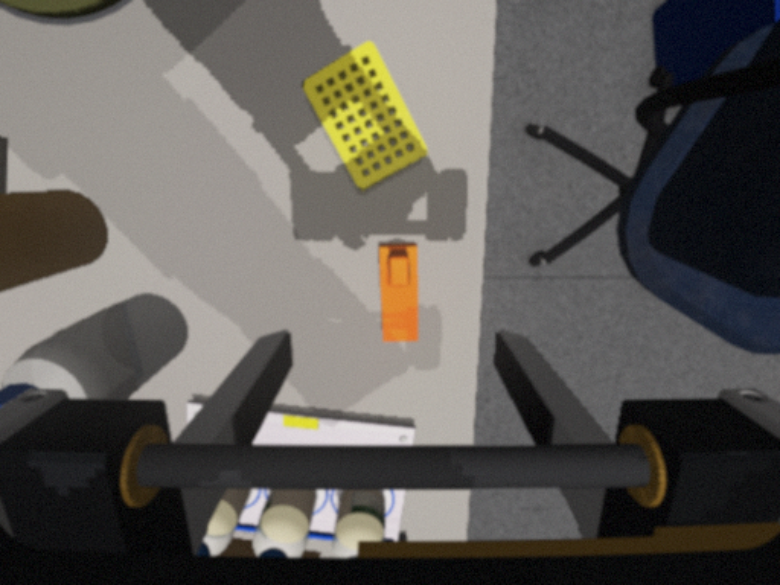

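The wrist picture shows the wedge with its heel at row 244 (columns 379–416), its thin end at row 341 (columns 383–419) and its tab top at about (399,268). The board's front edge runs from (188,400) to (414,422), with the patch at (301,422).

```bash
python3 - <<'E'
from h import *
p=ctrl.camera("wrist");T=np.load("T3.npy");s=512/780
f=lambda u,v,z:onz(*ray(p,(u*s,v*s),T),z)
tl,tr=f(383,341,.003),f(419,340,.003); t=(tl+tr)/2
hl,hr=f(379.5,246,.02),f(416,245,.02);h=(hl+hr)/2
print("tip",t,"heel",h,"len",np.linalg.norm((t-h)[:2]),"yaw",np.arctan2((t-h)[1],(t-h)[0]),np.arctan2(-(tr-tl)[0],(tr-tl)[1]))
d=(t-h)[:2];d/=np.linalg.norm(d);print("grip",t[:2]-.091*d,h[:2]+.016*d,"tabtop",f(399,268,.062))
e=[f(188,400,.018),f(414,422,.018)];print("edge",e,np.arctan2(-(e[1]-e[0])[0],(e[1]-e[0])[1]),np.linalg.norm(e[1]-e[0]));print("patch",f(301,422,.018), f(301,416,.018))
# edge pixels robustly: fit board front edge in scene via patch only
E
```

```text
tip [0.4455218  0.31211806 0.003     ] heel [0.33773057 0.30833112 0.02      ] len 0.10785773721518568 yaw 0.03511765161324355 0.026519234074817027
grip [0.35457791 0.30892301] [0.3537207  0.30889289] tabtop [0.35092473 0.30895057 0.062     ]
edge [array([0.51061804, 0.07453667, 0.018     ]), array([0.53796794, 0.32667843, 0.018     ])] -0.10804793256900844 0.253620744776422
patch [0.53787518 0.19956658 0.018     ] [0.530151   0.20008665 0.018     ]
```

move_arm --pt "1 -0.15 0.1 0.5 0 0 -0.037" --pt "1 0 0 0.7 0 0 0" --pt "1 0 0 0.7 0 0 0" --pt "1 0 0 0.7 0 0 0" --pt "1 0 0 0.7 0 0 0" --pt "1 0 0 0.5 0 0 0" --pt "1 0 0 0.4 0 0 0" --pt "1 0 0 0.2 0 0 0" --pt "1 0 0 0.1 0 0 0" --pt "1 0 0 0 0 0 0" --pt "0 0 0 0 0 0 0" --pt "0 0 0 0 0 0 0" --pt "0 0 0 0 0 0 0" --pt "0 0 0 0 0 0 0" --pt "0 0 0 0 0 0 0" --pt "0 0 0 0 0 0 0" --pt "0 0 0 0 0 0 0" --pt "0 0 0 0 0 0 0" --pt "0 0 0 0 0 0 0" --pt "0 0 0 0 0 0 0" --force 30

```text
time_s: 16.85
ee_pos: [0.3539, 0.3093, 0.0249]
eef_rot: [3.142, -0.0, -3.104]
force: [-0.1, 0.5, 0.4]
grip_width: 0.0177
grip_force: 29.9
```

move_arm --pt "0 0 0 0 0 0 0.0725" --pt "0 0 0 0 0 0 0.0725" --pt "0 -0.236 -0.3 0 0 0 0" --pt "0 -0.236 -0.3 0 0 0 0" --pt "0 -0.236 -0.3 0 0 0 0" --pt "0 -0.236 -0.3 0 0 0 0" --pt "0 -0.236 -0.3 0 0 0 0" --pt "0 -0.236 -0.3 0 0 0 0" --pt "0 0 0 0 0 0 0" --pt "0 0 0 0 0 0 0" --pt "0 0 0 0 0 0 0" --force 40

```text
time_s: 17.95
ee_pos: [0.4143, 0.2128, 0.0249]
eef_rot: [3.142, -0.0, 3.035]
force: [-0.4, -1.0, -0.5]
grip_width: 0.0179
grip_force: 40.0
```

```bash
python3 - <<'E'
from h import *
o=ctrl.get_obs();a=ctrl.camera("scene");b=ctrl.camera("side")
print(o["time_s"],o["ee_pos"],o["eef_rot"],o["force"])
ia=cv2.resize(a["color"][150:250,230:360],(390,300),interpolation=cv2.INTER_CUBIC);ib=cv2.resize(b["color"][180:320,200:380],(386,300),interpolation=cv2.INTER_CUBIC)
cv2.imwrite("pics/pre.png",np.hstack([ia,ib]))
E
```

```text
17.95 [0.41432846 0.21276796 0.02492409] [ 3.14158776e+00 -9.23901760e-05  3.03470569e+00] [-0.38336909 -1.02912034 -0.51735778]
```

View pics/pre.png

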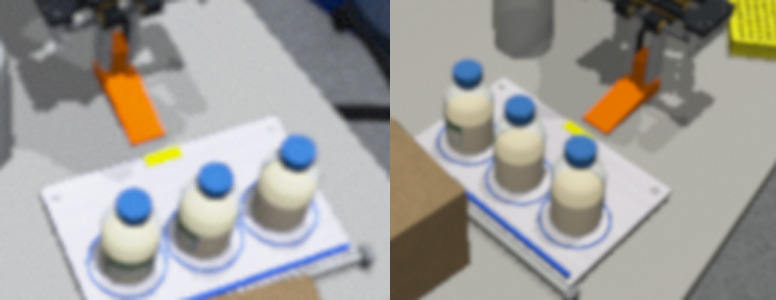

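The row is neat and upright. The wedge is in line with the patch, about 20 mm short of the edge. I push in, watching the force for first contact.

move_arm --pt "0 -0.2 0 0 0 0 0" --pt "0 -0.2 0 0 0 0 0" --pt "0 -0.2 0 0 0 0 0" --pt "0 -0.1 0 0 0 0 0" --pt "0 0 0 0 0 0 0" --pt "0 0 0 0 0 0 0" --pt "0 0 0 0 0 0 0"

```text
time_s: 18.75
ee_pos: [0.4493, 0.2085, 0.0249]
eef_rot: [-3.142, 0.0, 3.034]
force: [0.2, 0.5, -1.1]
grip_width: 0.0181
grip_force: 40.0
```

move_arm --pt "0 -0.05 0 0 0 0 0" --pt "0 -0.05 0 0 0 0 0" --pt "0 0 0 0 0 0 0" --pt "0 0 0 0 0 0 0" --pt "0 0 0 0 0 0 0"

```text
time_s: 19.25
ee_pos: [0.4545, 0.208, 0.0249]
eef_rot: [3.142, 0.0, 3.034]
force: [0.5, -0.0, 0.2]
grip_width: 0.0176
grip_force: 40.0
```

move_arm --pt "0 -0.05 0 0 0 0 0" --pt "0 0 0 0 0 0 0" --pt "0 0 0 0 0 0 0" --pt "0 0 0 0 0 0 0"

```text
time_s: 19.65
ee_pos: [0.457, 0.2077, 0.025]
eef_rot: [3.142, 0.0, 3.034]
force: [0.3, 0.6, 1.1]
grip_width: 0.0178
grip_force: 40.0
```

move_arm --pt "0 -0.05 0 0 0 0 0" --pt "0 0 0 0 0 0 0" --pt "0 0 0 0 0 0 0" --pt "0 0 0 0 0 0 0"

```text
time_s: 20.05
ee_pos: [0.4595, 0.2074, 0.0249]
eef_rot: [3.142, 0.0, 3.034]
force: [0.7, 0.1, 1.0]
grip_width: 0.0177
grip_force: 40.0
```

move_arm --pt "0 -0.05 0 0 0 0 0" --pt "0 0 0 0 0 0 0" --pt "0 0 0 0 0 0 0" --pt "0 0 0 0 0 0 0"

```text
time_s: 20.45
ee_pos: [0.4619, 0.2072, 0.0249]
eef_rot: [3.142, 0.0, 3.034]
force: [0.7, -1.0, 1.1]
grip_width: 0.0178
grip_force: 40.0
```

move_arm --pt "0 -0.06 0 0 0 0 0" --pt "0 0 0 0 0 0 0" --pt "0 0 0 0 0 0 0" --pt "0 0 0 0 0 0 0"

```text
time_s: 20.85
ee_pos: [0.4649, 0.2069, 0.0249]
eef_rot: [3.142, 0.0, 3.034]
force: [-1.9, 0.3, 2.2]
grip_width: 0.0175
grip_force: 40.0
```

move_arm --pt "0 -0.06 0 0 0 0 0" --pt "0 0 0 0 0 0 0" --pt "0 0 0 0 0 0 0" --pt "0 0 0 0 0 0 0"

```text
time_s: 21.25
ee_pos: [0.4675, 0.2066, 0.0249]
eef_rot: [-3.141, -0.001, 3.034]
force: [-5.4, 0.3, 4.6]
grip_width: 0.0178
grip_force: 40.0
```

move_arm --pt "0 -0.06 0 0 0 0 0" --pt "0 0 0 0 0 0 0" --pt "0 0 0 0 0 0 0" --pt "0 0 0 0 0 0 0"

```text
time_s: 21.65
ee_pos: [0.4705, 0.2063, 0.0249]
eef_rot: [-3.141, -0.001, 3.034]
force: [-4.9, 0.5, 4.0]
grip_width: 0.0178
grip_force: 40.0
```

move_arm --pt "0 -0.06 0 0 0 0 0" --pt "0 0 0 0 0 0 0" --pt "0 0 0 0 0 0 0" --pt "0 0 0 0 0 0 0"

```text
time_s: 22.05
ee_pos: [0.4735, 0.206, 0.025]
eef_rot: [-3.141, -0.001, 3.034]
force: [-5.7, 1.4, 3.6]
grip_width: 0.0178
grip_force: 40.0
```

```bash
python3 - <<'E'
from h import *
F=[]
b0=cv2.imread("pics/side0.png");a0=cv2.imread("pics/scene0.png")
a=ctrl.camera("scene");b=ctrl.camera("side")
for i in range(4): F.append(ctrl.get_obs()["force"]); ctrl.camera("wrist")
print(np.mean(F,0),np.std(F,0))
np.savez("now.npz",a=a["color"],b=b["color"])
# subpixel shift of the free front-left corner and hinge corner (side/scene)
for n,i0,i1,bx in (("side",b0,b["color"],(316,336,260,278)),("sideHinge",b0,b["color"],(205,225,235,260)),("scene frontR",a0,a["color"],(236,256,203,222)),("scene frontL",a0,a["color"],(304,322,185,203)),("scene hingeL",a0,a["color"],(338,362,226,246))):
    x0,x1,y0,y1=bx;g=lambda i:cv2.cvtColor(i,cv2.COLOR_BGR2GRAY)[y0:y1,x0:x1].astype(np.float32)
    print(n,cv2.phaseCorrelate(g(i0),g(i1),cv2.createHanningWindow((x1-x0,y1-y0),cv2.CV_32F)))
X=np.array([[.538,.327,.018],[.538,.327,.021]]);print("3mm px side",np.diff(proj(b,X),axis=0),"scene",np.diff(proj(a,X),axis=0))
E
```

```text
[-4.65556192  0.85808334  4.62180354] [0.42430159 0.56397228 0.19144215]
side ((0.007441601848757529, -0.06967562168822106), 0.881422742207845)
sideHinge ((-0.05055729006726928, 0.5429399027317068), 0.9422104825973511)
scene frontR ((0.20153149197107467, -0.3076528868185555), 1.0818423116207123)
scene frontL ((0.01901877798705698, 0.10623332412728814), 1.0167594191468792)
scene hingeL ((-0.11935267749926304, -0.06826554385192729), 0.9516544759273529)
3mm px side [[ 0.16367481 -0.83697361]] scene [[ 0.16029345 -0.55559061]]
```

move_arm --pt "0 -0.05 0 0 0 0 0" --pt "0 -0.05 0 0 0 0 0" --pt "0 -0.05 0 0 0 0 0" --pt "0 0 0 0 0 0 0" --pt "0 0 0 0 0 0 0" --pt "0 0 0 0 0 0 0" --pt "0 0 0 0 0 0 0" --pt "0 0 0 0 0 0 0" --pt "0 0 0 0 0 0 0"

```text
time_s: 23.25
ee_pos: [0.481, 0.2051, 0.0249]
eef_rot: [-3.142, -0.001, 3.034]
force: [-5.2, 1.2, 4.7]
grip_width: 0.0177
grip_force: 40.0
```

```bash
python3 - <<'E'
from h import *
o=ctrl.get_obs();b0=cv2.imread("pics/side0.png");a0=cv2.imread("pics/scene0.png")
a=ctrl.camera("scene");b=ctrl.camera("side");print(o["ee_pos"],o["force"])
for n,i0,i1,bx,p in (("side frontL",b0,b["color"],(312,340,256,282),b),("side patch",b0,b["color"],(276,300,232,250),b),("scene frontR",a0,a["color"],(234,258,201,224),a),("scene patch",a0,a["color"],(274,296,194,210),a)):
    x0,x1,y0,y1=bx;g=lambda i:i[y0:y1,x0:x1,:].astype(np.float32)
    t=cv2.cvtColor(g(i0),cv2.COLOR_BGR2GRAY);u=cv2.cvtColor(g(i1),cv2.COLOR_BGR2GRAY)
    M=np.eye(2,3,dtype=np.float32)
    try: cc,M=cv2.findTransformECC(t,u,M,cv2.MOTION_TRANSLATION);print(n,cc,M[:,2])
    except cv2.error as e: print(n,"fail")
yel=lambda i:(lambda m:(np.array(np.nonzero(m)).mean(1),m.sum()))((i[180:260,260:310,0]<110)&(i[180:260,260:310,1]>150)&(i[180:260,260:310,2]>150))
print("yellow",yel(b0),yel(b["color"]),yel(a0),yel(a["color"]))
X=np.array([[.53,.2,.018],[.53,.2,.021]]);print("3mm px side",np.diff(proj(b,X),axis=0),"scene",np.diff(proj(a,X),axis=0))
ia=cv2.resize(a["color"][160:260,230:360],(390,300),interpolation=cv2.INTER_CUBIC);ib=cv2.resize(b["color"][180:320,200:380],(386,300),interpolation=cv2.INTER_CUBIC)
cv2.imwrite("pics/end.png",np.hstack([ia,ib]))
E
```

```text
[0.48103288 0.20514338 0.02494416] [-5.21047464  1.1887964   4.73641613]
side frontL 0.9862034779029588 [ 0.21361825 -0.76376414]
side patch 0.7178308388202338 [-5.8855176 -6.7685957]
scene frontR 0.8223090900947801 [-0.03518689  1.389612  ]
scene patch 0.920622060270955 [-6.0853653   0.76087594]
yellow (array([61.        , 27.36363636]), np.int64(55)) (array([59.37931034, 27.15517241]), np.int64(58)) (array([21.64864865, 23.91891892]), np.int64(37)) (array([20.5      , 23.4137931]), np.int64(58))
3mm px side [[ 0.06775918 -0.83470458]] scene [[ 0.08275616 -0.53974358]]
```

View pics/end.png

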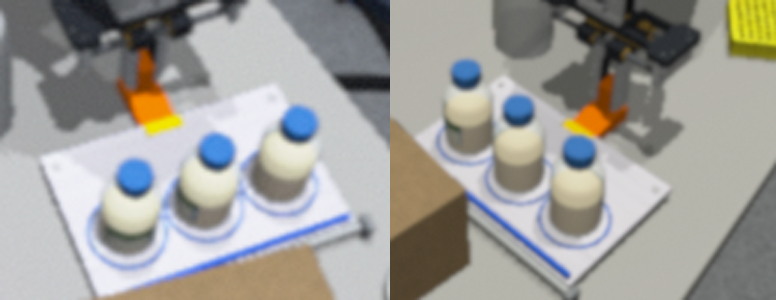

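The wedge's thin end is under the edge at the patch, at (160,125) left and (577,127) right, and all three bottles stand on their rings. The front corner has risen 0.76 px, about 2.7 mm. The distance pushed since contact gives about 3 mm, so the two agree.

```bash
python3 -c "
from station import ctrl
print(ctrl.hand_in())"
```

```text
the job is handed in; nothing more can be done
None
```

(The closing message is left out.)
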